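# Check the trolley brake lever in the vise

### The arm

A 7-joint arm with a two-finger parallel gripper is mounted at the origin on the work surface. World frame = base frame: x ahead of the robot, y to its left, z up, the work surface at z = 0. Lengths are in m, angles in rad, forces in N, time in s.
With the tool pointing down it reaches from about 0.4 to 0.85 m from the base axis. Payload 4.5 kg.
Tool frame: the origin (TCP) lies midway between the tips of the shut fingers; the grasp point (between the pads) lies 19 mm behind it; y points along the fingers, z is the direction in which the jaws open and shut, and the axes are right-handed (so a half turn about y gives the same grasp; the last joint's range is limited). The gripper opens to 88 mm and grips with 3 to 60 N. Pads are 18 mm wide; open, the fingers measure 123 mm over their backs; the gripper's body (75 mm by 187 mm) begins 45 mm behind the grasp point.
Start: joints at [-1.267, 0.689, -0.195, 1.565, 0.157, 0.902, -0.215], TCP at [0.167, 0.602, 0.239] pointing down, gripper open.
Joint ranges: [-3.01, 3.01], [-0.46, 2.08], [-1.47, 1.51], [0.13, 2.56], [-1, 4.14], [0.04, 2.09], [-2.66, 2.66]. Speed limits (rad/s): [2.57, 2.57, 3.14, 3.14, 3.14, 3.14, 3.14].

### API

Orientations are given as a unit quaternion [x, y, z, w].
In Python, from plant import robot gives the robot as it stands.
- The arm moves only by the tool step_arm, never from a script. Its argument "series" is a list of rows, each a list of 7 numbers: the turn, a rotation vector about the tool's x, y, z in rad, then the shift along the tool's x, y, z in mm, then the closure in counts, from 0 (fully open) to 255 (shut). In form: [[wx, wy, wz, tx, ty, tz, grip], ...]. A call has 1 to 5 rows; each row is the pose to reach, as a shift and turn from the pose commanded when the call began, along the tool's axes at that moment; what a row does not reach only later rows make up. A row lasts 1/10 s, in which the tool goes at most 50 mm and 8.59 degrees, less where a joint would pass 70% of its speed; a pose out of reach is approached as far as the arm can. A call with a gripper value outside its range is refused whole. The fingers move at their own pace and stop on an object; "newtons" is the grip in N (left out, the last holds). Time passes only in rows, so rows that repeat a pose let the fingers close. It gives the time, the measured TCP pose, the force and the opening at its end, in the units of the state.
- robot.state(): the state, without advancing time (a new reading comes with each control period).
- robot.grab_frame(name): name is "side" or "top" or "wrist"; returns the picture (400x640x3 uint8, blue, green, red); there is no depth.
- robot.camera_info(name): a dict with "intrinsics" (3x3 intrinsics, pixels), "pose" (4x4, takes a point from camera to world coordinates). Camera axes: x right, y up, looking along -z (the intrinsics and any distortion apply to the point x, -y, -z); pixel columns grow to the right and rows downward; lengths in m; the calibration is good to about 2 mm. A picture is of the moment at which its call begins: read the wrist's pose just before it. camera_info takes no time and is no camera call; for the wrist camera it gives the pose at the moment of the call.
- robot.finish_job(): hands the job in, once; it reports no verdict.
Trained networks look in the newest picture that a camera, given by its name, has taken for a name from the list of things; names that differ only in an ending like _2 or _b are one class to them, and where a whole thing is asked for, a point or a joint stands for the part that bears it (a point fixed in the world has none). Each returns a list of dicts, best first, with "p" (0 to 1); they miss things now and then, are a little off and sometimes report something else, mostly with a low value. They report only what shows in the picture. A call takes as long as a camera call.
- robot.cut_out(camera, query): "mask" (400x640 bool, what is visible of it) and "extent" ([left, top, right, bottom] in pixels, round what is visible of it).
The state is a dict: "time": time; "joint_pos": joint angles; "joint_velocities": joint speeds; "joint_torque": joint torques, N m; "position": TCP position; "tool_rot": TCP orientation; "contact_force": force on the tool from outside, world axes, zero at the start; "wrist_torque": the same for the moment, N m; "width": finger opening in m.
Only numpy, scipy, OpenCV 4.12 (cv2) and the standard library are available. Lean on these libraries where they do the work, as an engineer would, in place of code of your own. Each camera call takes 0.05 s, during which the arm holds its last target. There are 200 camera calls.

### The job

Check that the red brake lever on the bar in the vise stops short of the black grip: with the outside of the fingers, from its outer side, press it in towards the grip until it meets its stop, hold it there for about two seconds, then let it spring all the way back out and come clear. Press firmly but do not force it. Pinch nothing, put no finger between lever and grip, do not touch the bar or its grip, and leave the loose things on the bench where they lie.

Things in the scene. Friction and masses are not known exactly. Their poses are not given: they have to be found in the camera images.
- bar: Fixed steel push bar clamped level in a green vise, axis 150 mm above the bench. Origin on the bench under the bar; z up, y along the bar towards the vise, x square to it, from the lever side to the far side. Bracket carrying the lever: y = 48 to 72 mm. Vise: y over 100 mm, x = -70 to 200 mm, 164 mm tall. On the lever side (-x) at y below 40 mm only flat loose tools lie on the bench.
- grip_middle (a point): On the bar's axis in the middle of its black rubber grip, 150 mm above the bench; axes as bar. The grip is 145 mm long along y, radius 16 mm, end collars 20 mm.
- press_point (a point): Place to push: on the outer face of the red lever (turned away from the bar), 110 mm from the pivot, half-way up. Moves with the lever. x points square through the lever towards the bar (push direction), y along it towards the pivot, z up. The straight level blade is 10 mm thick (x), 18 mm high (z) and runs on 40 mm past this point to a round end 22 mm across.
- lever: The red brake lever, 166 mm long. Origin on its upright pivot axis, in the middle of the blade's thickness and height, 150 mm above the bench; axes as press_point, which lies at x = -5, y = -110, z = 0 mm. At rest it slants 0.35 rad away from the bar.
- lever_angle (a joint): Lever angle in rad about its upright pivot (anticlockwise from above): 0 at rest, 0.28 hard against its own stop, with about 20 mm of gap left to the grip. That is 31 mm of travel at the press point, where the spring takes about 5 N to start and 11 N at the stop; beyond, the resistance is rigid. Springs back to 0 when let go.
- oil_bottle: Loose yellow bottle with a white cap, upright, 44 mm across, 110 mm tall, origin under its middle. Leave alone.
- screwdriver: Loose screwdriver with an orange handle, 190 mm long, lying flat along its x, on the lever's side of the bar. Leave alone.
- file: Loose flat file with a wooden handle, 290 mm long, lying along its x; origin near the handle's front end, on the bench. Leave alone.
- case: Loose blue plastic case, 65 x 130 x 34 mm, origin under its middle, beyond the bar. Leave alone.

How it is judged:
On the way:
1. the lever is held in against its stop by the fingers for a second (value of joint lever_angle above 0.255 rad and contact force between the fingers and lever above 3 N), for 1 s.
At the end, for the whole second after the job is handed in: The lever has been held in against its stop (within 0.025 rad, about 3 mm at the press point) by the fingers for at least 1 s, and is back at rest (within 0.02 rad) and still; every loose thing is within 15 mm of where it lay (value of joint lever_angle below 0.02 rad and velocity of joint lever_angle between -0.05 and 0.05 rad/s and distance of each of oil_bottle, screwdriver, file, case from where it was at the start of the episode below 0.015 m); the robot touches nothing.
It fails at once if the lever is forced (more than 50 N) (contact force between the fingers and lever above 50 N).
It fails at once if the fingers push on the bar or its grip (contact force between the fingers and bar above 2 N).
It fails at once if the lever is pinched or hooked: it is touched while it stands between the fingers or the hand is on its inner side (contact force between the fingers and lever above 0.5 N and x of the grasp point in the frame of lever above 0 m).
It fails at once if a loose thing is moved or lifted (by more than 20 mm) (distance of any of oil_bottle, screwdriver, file, case from where it was at the start of the episode above 0.02 m).
It also fails if it takes over 45 s, if anything falls off the work surface, if the arm or the gripper's body presses on something with over 40 N, if the wrist force passes 120 N, or if a joint passes its speed limit or range.

## Working session

There is one attempt and no reset: what is moved stays moved. The work goes in short steps, Python scripts to look and compute and a tool call to move; the robot and the scene stay as the last step left them, time stands still between calls to the robot, and variables do not carry over. Pictures are saved under pics/ and viewed, about 8 in all and at most 12, crops included, and the job is handed in when it is done.

Besides the shell and the picture viewer there is one more tool, called after "Call:" by a JSON object that holds its "api" and its "payload", one argument or row to a line. step_arm: Moves the arm, as the interface text tells. Its arguments: {"type":"object","properties":{"series":{"type":"array","items":{"type":"array","items":{"type":"number"}}},"newtons":{"type":"number"}},"required":["series"]}

```bash
mkdir -p pics; ls
python3 - <<'E'
from plant import robot
import cv2,numpy as np
s=robot.state();print({k:np.round(v,3).tolist() for k,v in s.items()})
for c in("side","top"):
    f=robot.grab_frame(c);cv2.imwrite(f"pics/{c}0.png",f)
    i=robot.camera_info(c);print(c,np.round(i["intrinsics"],1).tolist(),np.round(i["pose"],3).tolist())
    for q in("lever","bar","oil_bottle"):
        for d in robot.cut_out(c,q)[:2]:print(q,d["p"],d["extent"])
E
```

```text
pics
{'time': 0.0, 'joint_pos': [-1.267, 0.69, -0.195, 1.566, 0.157, 0.903, -0.215], 'joint_velocities': [0.0, 0.002, -0.001, -0.001, 0.0, 0.0, -0.0], 'joint_torque': [-0.0, -52.757, -1.267, -15.342, -0.053, 0.007, 0.0], 'position': [0.166, 0.602, 0.238], 'tool_rot': [0.701, -0.095, 0.095, -0.7], 'contact_force': [0.128, 0.478, -0.23], 'wrist_torque': [-0.044, 0.049, -0.019], 'width': 0.088}
side [[378.3, 0.0, 320.4], [0.0, 378.3, 202.3], [0.0, 0.0, 1.0]] [[-0.849, 0.285, -0.446, 0.227], [-0.528, -0.433, 0.73, 0.46], [0.015, 0.855, 0.518, 0.52], [0.0, 0.0, 0.0, 1.0]]
lever 0.85 [256.1, 202.8, 344.9, 247.7]
bar 0.74 [163.3, 183.2, 314.3, 290.3]
oil_bottle 0.55 [215.8, 219.2, 227.5, 239.4]
top [[499.9, 0.0, 312.2], [0.0, 499.9, 196.8], [0.0, 0.0, 1.0]] [[-0.018, 0.983, -0.185, 0.417], [-1.0, -0.017, 0.008, -0.091], [0.004, 0.185, 0.983, 0.984], [0.0, 0.0, 0.0, 1.0]]
lever 0.38 [243.9, 245.9, 263.3, 343.0]
bar 0.81 [109.6, 173.6, 309.4, 212.6]
oil_bottle 0.65 [223.2, 131.0, 245.1, 160.5]
```

View pics/top0.png

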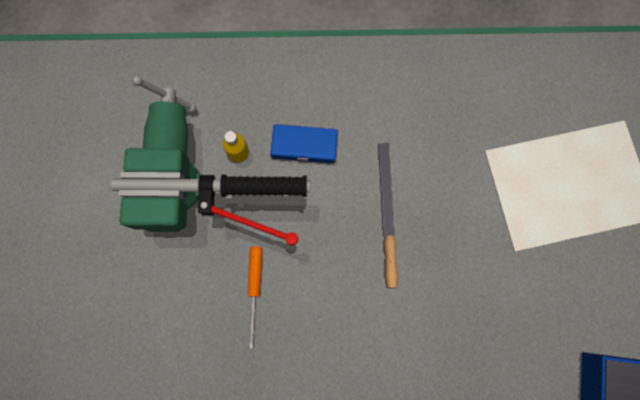

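View pics/side0.png

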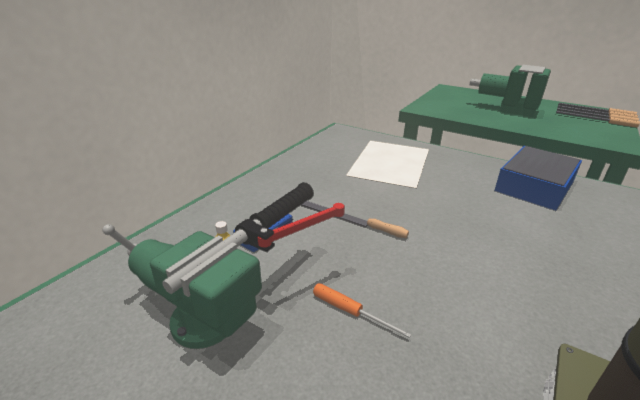

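```bash
cat > h.py <<'E'
from plant import robot
import cv2,numpy as np
from scipy.spatial.transform import Rotation as R
def ray(c,uv,z,i=None):
    i=i or robot.camera_info(c);K,T=i["intrinsics"],i["pose"]
    uv=np.atleast_2d(uv).astype(float)
    d=np.c_[uv,np.ones(len(uv))]@np.linalg.inv(K).T*[1,-1,-1]@T[:3,:3].T
    return T[:3,3]+d*((z-T[2,3])/d[:,2])[:,None]
def red(f):
    h=cv2.cvtColor(f,cv2.COLOR_BGR2HSV)
    return (((h[...,0]<5)|(h[...,0]>174))&(h[...,1]>170)&(h[...,2]>70)).astype(np.uint8)
E
python3 - <<'E'
from h import *
s=robot.state();M=R.from_quat(s["tool_rot"]).as_matrix();print(np.round(M,3))
f=cv2.imread("pics/top0.png");m=red(f)
n,l,st,_=cv2.connectedComponentsWithStats(m);k=1+st[1:,4].argmax();print(st[k])
v,u=np.where(l==k);P=ray("top",np.c_[u,v],.158)[:,:2]
# blade: exclude ends
y=P[:,1];sel=(y>y.min()+.03)&(y<y.max()-.02)
vx,vy,x0,y0=cv2.fitLine(P[sel].astype(np.float32),cv2.DIST_HUBER,0,.01,.01).ravel()
d=np.array([vx,vy])*np.sign(vy);c=np.array([x0,y0]);t=(P-c)@d
print("dir",d,"angle",np.arctan2(-d[0],d[1]),"len",np.ptp(t),"end",c+t.min()*d,"start",c+t.max()*d)
tip=c+(t.min()+.011)*d; print("pivot",tip+.150*d+0*d,"tipcentre",tip)
print("pivot px",ray("top",[205,206],.165),"bar",ray("top",[[222,185],[307,186],[115,185]],.150))
sd=robot.camera_info("side")
print("side tip px(339,208)",ray("side",[339,208],.155))
print("px",[ (q,np.round(ray("top",q,.01),3)) for q in ([255,250],[252,347],[386,150],[391,285])])
E
```

```text
[[ 0.964 -0.     0.266]
 [-0.266 -0.     0.964]
 [ 0.    -1.    -0.   ]]
[211 205  87  40 548]
dir [0.36853504 0.9296138 ] angle -0.37743267 len 0.15511385882768114 end [ 0.49905385 -0.07074548] start [0.55621875 0.07345051]
pivot [0.558388   0.07892236] tipcentre [ 0.50310774 -0.06051973]
pivot px [[0.55844677 0.08072528 0.165     ]] bar [[ 0.59683691  0.05569808  0.15      ]
 [ 0.59254543 -0.08910771  0.15      ]
 [ 0.6000406   0.23771796  0.15      ]]
side tip px(339,208) [[ 0.50220293 -0.05701759  0.155     ]]
px [([255, 250], array([[0.497, 0.014, 0.01 ]])), ([252, 347], array([[0.315, 0.02 , 0.01 ]])), ([386, 150], array([[ 0.694, -0.25 ,  0.01 ]])), ([391, 285], array([[ 0.425, -0.247,  0.01 ]]))]
```

The top view has the bar running left to right at row 185. The lever goes from its pivot at (205,206) to the tip at (292,239), and the screwdriver lies at (255,250–347). The side view agrees: the tip is at (339,208), within 4 mm. The tool's x axis already points along the push direction, so I'll shut the fingers and travel high.

Call:
{"api": "step_arm", "payload": {
  "series": [
    [0, 0, 0, 30, 0, -34, 255],
    [0, 0, 0, 60, 0, -68, 255],
    [0, 0, 0, 90, 0, -101, 255],
    [0, 0, 0, 120, 0, -135, 255],
    [0, 0, 0, 150, 0, -169, 255]
  ],
  "newtons": 10
}}

```text
time: 0.9
position: [0.2668, 0.398, 0.2389]
tool_rot: [-0.7, 0.095, -0.095, 0.701]
contact_force: [0.3, 0.3, 0.3]
width: 0.0505
```

Call:
{"api": "step_arm", "payload": {
  "series": [
    [0, 0, 0, 30, 0, -34, 255],
    [0, 0, 0, 60, 0, -68, 255],
    [0, 0, 0, 90, 0, -101, 255],
    [0, 0, 0, 120, 0, -135, 255],
    [0, 0, 0, 150, 0, -169, 255]
  ]
}}

```text
time: 1.4
position: [0.3664, 0.1952, 0.239]
tool_rot: [-0.7, 0.095, -0.095, 0.701]
contact_force: [0.5, -0.7, -0.4]
width: 0.0104
```

Call:
{"api": "step_arm", "payload": {
  "series": [
    [0, 0, 0, 30, 0, -34, 255],
    [0, 0, 0, 60, 0, -68, 255],
    [0, 0, 0, 90, 0, -101, 255],
    [0, 0, 0, 120, 0, -135, 255],
    [0, 0, 0, 150, 0, -169, 255]
  ]
}}

```text
time: 1.9
position: [0.466, -0.008, 0.239]
tool_rot: [-0.701, 0.095, -0.095, 0.701]
contact_force: [1.0, 0.0, 0.2]
width: 0.0005
```

Run:
```python
from h import *
i=robot.camera_info("wrist");f=robot.grab_frame("wrist")
g=robot.grab_frame("side")
cv2.imwrite("pics/w1.png",np.hstack([cv2.resize(f,(400,250)),cv2.resize(g[120:370,130:530],(400,250))]))
m=red(f);n,l,st,_=cv2.connectedComponentsWithStats(m);k=1+st[1:,4].argmax();print(st[k])
v,u=np.where(l==k);P=ray("wrist",np.c_[u,v],.158,i)[:,:2]
y=P[:,1];sel=(y>y.min()+.03)&(y<y.max()-.02)
vx,vy,x0,y0=cv2.fitLine(P[sel].astype(np.float32),cv2.DIST_HUBER,0,.01,.01).ravel()
d=np.array([vx,vy])*np.sign(vy);c=np.array([x0,y0]);t=(P-c)@d
print("d",d,"c",c,"ends",c+t.min()*d,c+t.max()*d, "line x at y=-.0225",c[0]+d[0]/d[1]*(-.0225-c[1]))
```

```text
[ 361  275  116   29 1847]
d [0.43038386 0.90264595] c [0.5441743  0.04798543] ends [0.52294371 0.00345839] [0.55929266 0.07969319] line x at y=-.0225 0.5105667
```

View pics/w1.png

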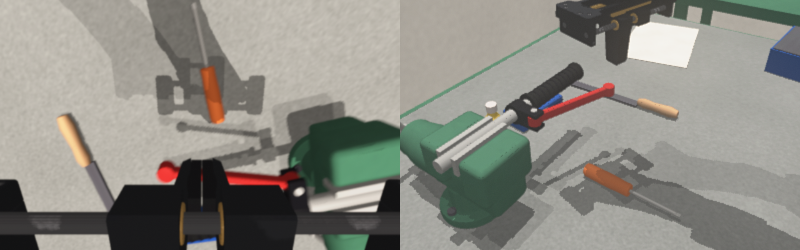

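The wrist view shows the lever between its knob at (167,172) and pivot at (297,188), partly hidden by the fingers. The fingers are still on its outer side. In the side crop the screwdriver is well below them. Lowering to z ≈ 0.137 now, then closing in.

Call:
{"api": "step_arm", "payload": {
  "series": [
    [0, 0, 0, 0, 35, 0, 255],
    [0, 0, 0, 0, 70, 0, 255],
    [0, 0, 0, 0, 102, 0, 255],
    [0, 0, 0, 10, 102, 0, 255],
    [0, 0, 0, 20, 102, 0, 255]
  ]
}}

```text
time: 2.5
position: [0.4853, -0.011, 0.1371]
tool_rot: [-0.701, 0.095, -0.095, 0.701]
contact_force: [0.8, 0.6, 0.7]
width: 0.0004
```

Call:
{"api": "step_arm", "payload": {
  "series": [
    [0, 0, 0, 5, 0, 0, 255],
    [0, 0, 0, 10, 0, 0, 255],
    [0, 0, 0, 13, 0, 0, 255],
    [0, 0, 0, 13, 0, 0, 255]
  ]
}}

```text
time: 2.9
position: [0.4978, -0.0152, 0.1374]
tool_rot: [-0.701, 0.095, -0.096, 0.701]
contact_force: [-0.2, -0.6, -0.4]
width: 0.0004
```

Call:
{"api": "step_arm", "payload": {
  "series": [
    [0, 0, 0, 3, 0, 0, 255],
    [0, 0, 0, 6, 0, 0, 255],
    [0, 0, 0, 9, 0, 0, 255],
    [0, 0, 0, 9, 0, 0, 255]
  ]
}}

```text
time: 3.3
position: [0.5042, -0.0171, 0.1365]
tool_rot: [0.701, -0.096, 0.094, -0.701]
contact_force: [-5.5, 1.5, 4.2]
width: 0.0005
```

Call:
{"api": "step_arm", "payload": {
  "series": [
    [0, 0, 0, 3, 0, 0, 255],
    [0, 0, 0, 6, 0, 0, 255],
    [0, 0, 0, 9, 0, 0, 255],
    [0, 0, 0, 9, 0, 0, 255]
  ]
}}

```text
time: 3.7
position: [0.5121, -0.0202, 0.1364]
tool_rot: [0.701, -0.097, 0.094, -0.7]
contact_force: [-6.2, 1.6, 4.2]
width: 0.0006
```

Call:
{"api": "step_arm", "payload": {
  "series": [
    [0, 0, 0, 3, 0, 0, 255],
    [0, 0, 0, 6, 0, 0, 255],
    [0, 0, 0, 9, 0, 0, 255],
    [0, 0, 0, 12, 0, 0, 255],
    [0, 0, 0, 14, 0, 0, 255]
  ]
}}

```text
time: 4.2
position: [0.5235, -0.0237, 0.1362]
tool_rot: [0.702, -0.098, 0.092, -0.7]
contact_force: [-11.1, 1.4, 7.6]
width: 0.0004
```

Call:
{"api": "step_arm", "payload": {
  "series": [
    [0, 0, 0, 1, 0, 0, 255],
    [0, 0, 0, 2, 0, 0, 255],
    [0, 0, 0, 3, 0, 0, 255],
    [0, 0, 0, 3, 0, 0, 255]
  ]
}}

```text
time: 4.6
position: [0.526, -0.0243, 0.1362]
tool_rot: [0.702, -0.098, 0.092, -0.7]
contact_force: [-10.1, 1.5, 7.4]
width: 0.0006
```

Run:
```python
from h import *
s=robot.state();print(np.round(s["contact_force"],1),np.round(s["wrist_torque"],2))
g=robot.grab_frame("side");t=robot.grab_frame("top")
cv2.imwrite("pics/p2.png",np.hstack([cv2.resize(g[130:280,180:420],(480,300)),cv2.resize(t[130:280,160:340],(360,300))])[:, :800])
```

```text
[-10.1   1.5   7.4] [0.35 1.9  0.14]
```

View pics/p2.png

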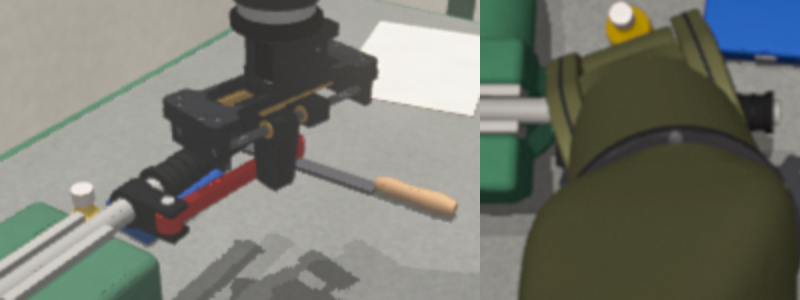

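The side crop shows only the shut fingers touching the lever's outer face at (275,170), with the gripper body clear above the bar. The vertical force looks like friction. Continuing in small steps.

Call:
{"api": "step_arm", "payload": {
  "series": [
    [0, 0, 0, 1, 0, 0, 255],
    [0, 0, 0, 2, 0, 0, 255],
    [0, 0, 0, 3, 0, 0, 255],
    [0, 0, 0, 4, 0, 0, 255],
    [0, 0, 0, 4, 0, 0, 255]
  ]
}}

```text
time: 5.2
position: [0.5296, -0.025, 0.1362]
tool_rot: [0.701, -0.098, 0.091, -0.7]
contact_force: [-11.4, 2.3, 8.2]
width: 0.0001
```

Call:
{"api": "step_arm", "payload": {
  "series": [
    [0, 0, 0, 1, 0, 0, 255],
    [0, 0, 0, 2, 0, 0, 255],
    [0, 0, 0, 2, 0, 0, 255]
  ]
}}

```text
time: 5.5
position: [0.5314, -0.0253, 0.1362]
tool_rot: [0.701, -0.098, 0.091, -0.7]
contact_force: [-11.3, 2.8, 9.1]
width: 0.0
```

Call:
{"api": "step_arm", "payload": {
  "series": [
    [0, 0, 0, 1, 0, 0, 255],
    [0, 0, 0, 2, 0, 0, 255],
    [0, 0, 0, 2, 0, 0, 255]
  ]
}}

```text
time: 5.8
position: [0.5332, -0.0256, 0.1361]
tool_rot: [0.701, -0.098, 0.091, -0.7]
contact_force: [-11.4, 2.9, 9.6]
width: 0.0009
```

Call:
{"api": "step_arm", "payload": {
  "series": [
    [0, 0, 0, 1, 0, 0, 255],
    [0, 0, 0, 1.5, 0, 0, 255],
    [0, 0, 0, 1.5, 0, 0, 255]
  ]
}}

```text
time: 6.1
position: [0.5334, -0.0257, 0.1361]
tool_rot: [0.701, -0.099, 0.09, -0.7]
contact_force: [-14.2, 3.6, 11.1]
width: 0.0002
```

Forward motion has stopped at x≈0.533, where the stop was predicted, and the force is rising. I'll add a little more push and hold.

Call:
{"api": "step_arm", "payload": {
  "series": [
    [0, 0, 0, 1, 0, 0, 255],
    [0, 0, 0, 2, 0, 0, 255],
    [0, 0, 0, 2, 0, 0, 255],
    [0, 0, 0, 2, 0, 0, 255],
    [0, 0, 0, 2, 0, 0, 255]
  ]
}}

```text
time: 6.6
position: [0.5335, -0.0257, 0.1361]
tool_rot: [0.702, -0.1, 0.088, -0.7]
contact_force: [-17.7, 3.7, 14.6]
width: 0.0003
```

Run:
```python
from h import *
s=robot.state();print(s["time"],np.round(s["position"],4),np.round(s["contact_force"],1))
g=robot.grab_frame("side");cv2.imwrite("pics/p3.png",cv2.resize(g[150:270,200:400],(800,480)))
```

```text
6.6 [ 0.5335 -0.0257  0.1361] [-17.7   3.7  14.6]
```

View pics/p3.png

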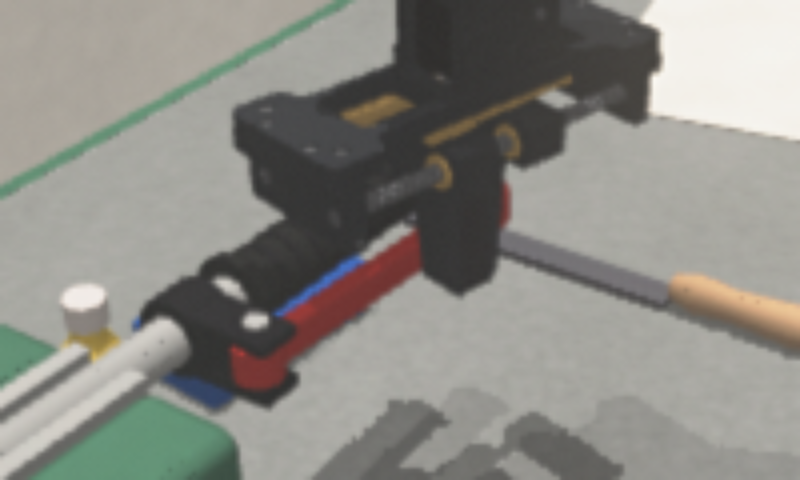

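The side crop shows the lever swung in nearly parallel to the grip, with a gap left (blue case visible through it at (320,285)). The fingers at (460,240) are on its outer face. Measured travel is about 31 mm, as specified. Holding.

Call:
{"api": "step_arm", "payload": {
  "series": [
    [0, 0, 0, 0, 0, 0, 255],
    [0, 0, 0, 0, 0, 0, 255],
    [0, 0, 0, 0, 0, 0, 255],
    [0, 0, 0, 0, 0, 0, 255],
    [0, 0, 0, 0, 0, 0, 255]
  ]
}}

```text
time: 7.15
position: [0.5336, -0.0258, 0.1361]
tool_rot: [0.702, -0.099, 0.088, -0.7]
contact_force: [-16.3, 4.1, 15.4]
width: 0.0006
```

Call:
{"api": "step_arm", "payload": {
  "series": [
    [0, 0, 0, 0, 0, 0, 255],
    [0, 0, 0, 0, 0, 0, 255],
    [0, 0, 0, 0, 0, 0, 255],
    [0, 0, 0, 0, 0, 0, 255],
    [0, 0, 0, 0, 0, 0, 255]
  ]
}}

```text
time: 7.65
position: [0.5336, -0.0257, 0.1361]
tool_rot: [0.702, -0.099, 0.088, -0.7]
contact_force: [-16.6, 4.6, 14.2]
width: 0.0008
```

Call:
{"api": "step_arm", "payload": {
  "series": [
    [0, 0, 0, 0, 0, 0, 255],
    [0, 0, 0, 0, 0, 0, 255],
    [0, 0, 0, 0, 0, 0, 255],
    [0, 0, 0, 0, 0, 0, 255],
    [0, 0, 0, 0, 0, 0, 255]
  ]
}}

```text
time: 8.15
position: [0.5335, -0.0257, 0.1361]
tool_rot: [0.702, -0.1, 0.088, -0.7]
contact_force: [-17.3, 4.8, 15.1]
width: 0.0005
```

Call:
{"api": "step_arm", "payload": {
  "series": [
    [0, 0, 0, -5, 0, 0, 255],
    [0, 0, 0, -10, 0, 0, 255],
    [0, 0, 0, -15, 0, 0, 255],
    [0, 0, 0, -20, 0, 0, 255],
    [0, 0, 0, -25, 0, 0, 255]
  ]
}}

```text
time: 8.65
position: [0.514, -0.0208, 0.1362]
tool_rot: [0.701, -0.097, 0.093, -0.7]
contact_force: [-5.6, 1.0, 2.4]
width: 0.0004
```

Call:
{"api": "step_arm", "payload": {
  "series": [
    [0, 0, 0, -6, 0, 0, 255],
    [0, 0, 0, -13, 0, 0, 255],
    [0, 0, 0, -25, 0, 0, 255],
    [0, 0, 0, -40, 0, 0, 255],
    [0, 0, 0, -55, 0, 0, 255]
  ]
}}

```text
time: 9.15
position: [0.4657, -0.0059, 0.1369]
tool_rot: [-0.7, 0.094, -0.096, 0.701]
contact_force: [-0.4, 0.5, 0.7]
width: 0.0007
```

Call:
{"api": "step_arm", "payload": {
  "series": [
    [0, 0, 0, 0, -25, 0, 255],
    [0, 0, 0, 0, -60, 0, 255],
    [0, 0, 0, -10, -90, 0, 255],
    [0, 0, 0, -10, -90, 0, 255]
  ]
}}

```text
time: 9.55
position: [0.4573, -0.003, 0.23]
tool_rot: [-0.7, 0.092, -0.098, 0.701]
contact_force: [-0.2, 0.1, -0.3]
width: 0.0007
```

Run:
```python
from h import *
g=robot.grab_frame("side");a=cv2.imread("pics/side0.png")
cv2.imwrite("pics/p4.png",cv2.resize(g[150:350,180:430],(750,600)))
for f in(a,g):
    m=red(f);n,l,st,_=cv2.connectedComponentsWithStats(m);k=1+st[1:,4].argmax();print(st[k])
s=robot.state();print(np.round(s["contact_force"],1),np.abs(s["joint_velocities"]).max())
```

```text
[274 208  60  24 108]
[274 204  69  28 147]
[-0.  -0.4  0.1] 0.049914061357244036
```

View pics/p4.png

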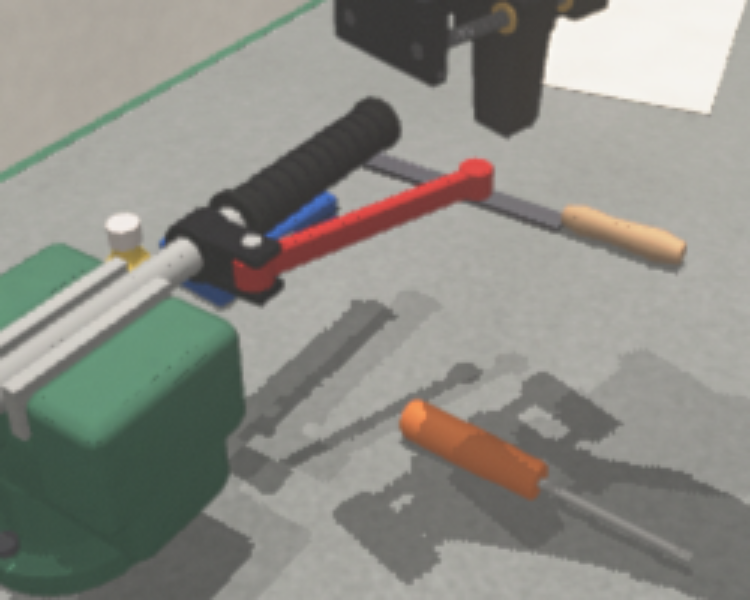

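The knob is back at side pixel (339,208), the same as at the start. The fingers are clear and the tools are where they lay.

```bash
python3 -c "
from plant import robot
print(robot.finish_job())"
```

```text
the job is handed in; nothing more can be done
None
```

I pressed the lever in with the shut fingers from its outer side until it met its stop, held it there about two seconds, then let it spring back and lifted clear. The job is handed in at about 9.6 s on the robot's clock; `finish_job()` gives no verdict.

- **Stop:** contact began at x ≈ 0.503 m and forward motion stopped at x ≈ 0.5335 m. That is about 31 mm of travel, as specified, with a gap to the grip still visible.
- **Force:** while holding, the wrist read about 17 N in the push direction and 23 N in all, below the 50 N limit. About 15 N of that was vertical, which I took to be friction on the lever; the side picture showed nothing else touching.
- **After release:** the lever's knob is back at its starting pixel in the side view, (339, 208). The contact force is about zero.
- **Loose things:** the screwdriver lies where it did at the start. The file, bottle and case look undisturbed; I judged these by eye and did not measure them.
- **One disagreement:** the wrist-camera line fit put the lever about 6 mm off the top-camera estimate, because the fingers hid most of it. I used the top-camera value, and the point of contact confirmed it.

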